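# Build up a belt drive on its two shafts

### The arm

A 7-joint arm with a two-finger parallel gripper is mounted at the origin on the work surface. World frame = base frame: x ahead of the robot, y to its left, z up, the work surface at z = 0. Lengths are in mm, angles in rad, forces in N, time in s.
With the tool pointing down it reaches from about 425 to 1025 mm from the base axis. Payload 3.6 kg.
Tool frame: the origin (TCP) lies on the centre line of the jaws, within the pads' length; the fingertips stand ctrl.nose_length ahead of it and the grasp point (between the pads) lies 8 mm behind it (ctrl.nose_length is the distance from the TCP to the fingertips, in mm); z points along the fingers, y is the line along which they close (so a half turn about z gives the same grasp; the last joint's range is limited). The gripper opens to 85 mm and grips with 20 to 120 N. Pads are 22 mm wide; open, the fingers measure 114 mm over their backs; the gripper's body (76 mm by 85 mm) begins 54 mm behind the grasp point. The pads swing forward as they close: fully open they stand 13 mm farther back than shut.
Start: joints at [1.026, 0.591, 0.048, 1.609, -0.033, 0.943, -0.034], TCP at [316.527, -652.258, 242.302] pointing down, gripper open.
Joint ranges: [-2.69, 2.69], [-0.47, 2.24], [-1.27, 1.36], [0.19, 2.51], [-1.53, 4.68], [0.08, 2.07], [-3.09, 3.09]. Speed limits (rad/s): [2.57, 2.57, 3.14, 3.14, 3.14, 3.14, 3.14].

### API

Orientations are given as a unit quaternion [x, y, z, w].
In Python, from cell import ctrl, eyes gives the robot as it stands. The module is installed in compiled form; this text tells all that it offers.
- The arm moves only by the tool carry_out, never from a script. Its arguments are lists of equal length, an entry for each row: "travel": the shift along the tool's x, y, z scaled (see below), a list of three; "rotation": the turn, a rotation vector about the tool's x, y, z scaled (see below), a list of three; "gripper": the opening, from 0 (shut) to 1 (fully open). In form: {"travel": [[x, y, z], ...], "rotation": [[ax, ay, az], ...], "gripper": [gripper, ...]}. A call has exactly 5 rows; each row shifts and turns the commanded pose from where the row before left it, along the tool's axes as they then stand; what a row does not reach is not made up. The controller multiplies each number of a shift by 30 mm and each number of a turn by 0.08 rad. A row lasts 1/12 s, in which the tool goes at most 41.7 mm and 7.16 degrees, less where a joint would pass 70% of its speed; a pose out of reach is approached as far as the arm can. A call with a number of a shift or a turn outside -1 to 1 is refused whole. A call with a gripper value outside its range is refused whole. The fingers move at their own pace and stop on an object; the grip force is fixed at half the most. Time passes only in rows, so rows that do not move let the fingers close, or fill a call up. It gives the time, the measured TCP pose, the force, the opening and the grip force at its end, in the units of the state.
- ctrl.sense(): the state, without advancing time (a new reading comes with each control period).
- eyes.capture(name): name is "side" or "top" or "wrist"; returns a dict with "color" (420x560x3 uint8, red, green, blue), "camera_matrix" (3x3 intrinsics, pixels), "k1" (the pictures are not rectified: a ray, as slopes to the right and down, at radius r is drawn at 1 + k1 r^2 times it, then the intrinsics apply), "R" (3x3) and "t" (3): a world point X has camera coordinates R X + t; the wrist camera has in their place "mount" (4x4, takes a point from camera to tool coordinates, whose origin is the TCP and whose axes are the flange's). Camera axes: x right, y down, z forward; pixel columns grow to the right and rows downward; lengths in mm; the calibration is good to about 2 mm. A picture is of the moment at which its call begins: read the wrist's pose just before it. There is no depth.
- ctrl.finish_job(): hands the job in; it is judged then, once.
The state is a dict: "t": time; "q": joint angles; "qvel": joint speeds; "joint_efforts": joint torques, N m; "eef_pos": TCP position; "eef_rot": TCP orientation; "ft_force": force on the tool from outside, world axes, zero at the start; "torque": the same for the moment, N m; "gripper_width": finger opening in mm; "gripper_force": force on a finger pad.
Only numpy, scipy, OpenCV 4.12 (cv2) and the standard library are available. Lean on these libraries where they do the work, as an engineer would, in place of code of your own. Each camera call takes 0.05 s, during which the arm holds its last target. There are 200 camera calls.

### The job

Put the belt drive together on the bench, one part after another: onto the tall shaft the short tube spacer first, then the big pulley with its hub still upwards, then the thick washer on top; last of all the idler roller onto the short shaft. Lower every part right down until it sits flat, rather than letting it fall down the shaft, and leave the jar, the screwdriver and the wrench where they are.

Things in the scene. Friction and masses are not known exactly. Their poses are not given: they have to be found in the camera images.
- tall_shaft: fixed upright steel shaft, 16 mm diameter, on a dark square flange plate 70 x 70 x 12 mm that lies on the bench. Shaft top 78 mm above the bench, its last 9 mm tapering to 6 mm diameter. Origin: on the shaft's axis at the plate's underside (bench level), z up; parts sit on the plate's top, 12 mm above the origin
- short_shaft: the same kind of fixed shaft and plate (16 mm diameter, plate 70 x 70 x 12 mm, 9 mm taper), but its top only 54 mm above the bench. Origin: on the axis at bench level, z up; parts sit on the plate's top, 12 mm above the origin
- spacer_mid (a point): aluminium tube spacer, plain, 34 mm diameter, 20 mm tall, 60 g. Bore 22 mm right through, axis upright (own z up); lies flat on the bench at the start. Point: its centre, on the axis, half-way up, 10 mm above its underside
- pulley_mid (a point): grey belt pulley, the widest part: grooved rim 84 mm diameter and 14 mm thick at the bottom, with a bright steel hub 34 mm diameter rising 18 mm above the rim (32 mm tall in all), 300 g; grip it by the hub. Bore 22 mm right through, axis upright (own z up); lies flat on the bench at the start. Point: its centre, on the axis, half-way up, 16 mm above its underside (2 mm above the rim's top face)
- washer_mid (a point): thick flat steel washer, 58 mm diameter, 10 mm thick, 140 g. Bore 22 mm right through, axis upright (own z up); lies flat on the bench at the start. Point: its centre, on the axis, half-way up, 5 mm above its underside
- roller_mid (a point): black plastic idler roller, 32 mm tall, 42 mm diameter with a 50 mm diameter, 5 mm thick flange at each end, 70 g. Bore 22 mm right through, axis upright (own z up); lies flat on the bench at the start. Point: its centre, on the axis, half-way up, 16 mm above its underside
- jar: bystander: amber glass jar with steel lid, 64 mm diameter, 85 mm tall, standing loose on the bench beyond the shafts; origin at its underside. Not to be moved
- screwdriver: bystander: screwdriver about 0.2 m long lying loose on the bench at the robot's right, along its own x; origin at bench level. Not to be moved
- wrench: bystander: steel wrench about 0.2 m long lying loose on the bench at the robot's left, along its own x; origin at bench level. Not to be moved
Things that resemble listed ones, but are neither listed nor needed, are in the scene too. Of the things like the part that bears pulley_mid, leave any that is orange; of the rest the larger one is meant. Of the things shaped like the part that bears washer_mid, the bare steel one is meant.

How it is judged (in metres and radians):
On the way, in this order (a step that is already met when the one before it is completed fails the run):
1. the tube spacer sits on the tall shaft's plate (horizontal distance between spacer_mid and tall_shaft below 0.006 m and z of spacer_mid in the frame of tall_shaft between 0.019 and 0.025 m and angle between spacer_mid's own z axis and vertical below 0.12 rad), for 0.2 s.
2. the pulley sits on the spacer, hub up (horizontal distance between pulley_mid and tall_shaft below 0.006 m and z of pulley_mid in the frame of tall_shaft between 0.045 and 0.051 m and angle between pulley_mid's own z axis and vertical below 0.12 rad), for 0.2 s.
3. the washer sits on the pulley's hub (horizontal distance between washer_mid and tall_shaft below 0.006 m and z of washer_mid in the frame of tall_shaft between 0.066 and 0.072 m and angle between washer_mid's own z axis and vertical below 0.12 rad), for 0.2 s.
4. the idler roller sits on the short shaft's plate (horizontal distance between roller_mid and short_shaft below 0.006 m and z of roller_mid in the frame of short_shaft between 0.025 and 0.031 m and angle between roller_mid's own z axis and vertical below 0.12 rad), for 0.2 s.
At the end, for the whole second after the job is handed in: Spacer, pulley (hub up) and washer stacked in that order on the tall shaft and the roller on the short shaft's plate, each within 6 mm of the shaft's axis, within 3 mm of its seated height, tilted under 7 degrees and at rest (all of step 1 and all of step 2 and all of step 3 and all of step 4 and linear speed of each of spacer, pulley, washer, roller below 0.02 m/s); the robot touches nothing.
It fails at once if a part is dropped (moving at over 0.7 m/s while the fingers do not hold it: a fall of about 25 mm) ((linear speed of spacer above 0.7 m/s and contact force between the fingers and spacer below 0.05 N) or (linear speed of pulley above 0.7 m/s and contact force between the fingers and pulley below 0.05 N) or (linear speed of washer above 0.7 m/s and contact force between the fingers and washer below 0.05 N) or (linear speed of roller above 0.7 m/s and contact force between the fingers and roller below 0.05 N)).
It fails at once if the jar, screwdriver or wrench is moved by more than 30 mm (distance of any of jar, screwdriver, wrench from where it was at the start of the episode above 0.03 m).
It also fails if it takes over 120 s, if anything falls off the work surface, if the arm or the gripper's body presses on something with over 40 N, if the wrist force passes 120 N, or if a joint passes its speed limit or range.

## Working session

There is one attempt and no reset: what is moved stays moved. The work goes in short steps, Python scripts to look and compute and a tool call to move; the robot and the scene stay as the last step left them, time stands still between calls to the robot, and variables do not carry over. Pictures are saved under pics/ and viewed, at most 14 in all, crops included, and the job is handed in when it is done.

Besides the shell and the picture viewer there is one more tool, called after "Request:" as name(argument=value, ...), one argument or row to a line, values as JSON. carry_out: Moves the arm, as the interface text tells. Shifts and turns lie within -1 to 1; 1 stands for 30 mm of shift or 0.08 rad of turn. Its arguments: {"type":"object","properties":{"travel":{"type":"array","items":{"type":"array","items":{"type":"number"}}},"rotation":{"type":"array","items":{"type":"array","items":{"type":"number"}}},"gripper":{"type":"array","items":{"type":"number"}}},"required":["travel","rotation","gripper"]}

```bash
mkdir -p pics; cat > h.py <<'E'
import numpy as np, cv2
from cell import ctrl, eyes
from scipy.spatial.transform import Rotation as Rn
def snap(name, f=None):
    s=ctrl.sense(); c=eyes.capture(name)
    if name=="wrist":
        T=np.eye(4); T[:3,:3]=Rn.from_quat(s["eef_rot"]).as_matrix(); T[:3,3]=s["eef_pos"]
        M=T@np.array(c["mount"]); c["R"]=M[:3,:3].T; c["t"]=-c["R"]@M[:3,3]
    if f: cv2.imwrite("pics/"+f, c["color"][:,:,::-1])
    return c
def ray(c,uv):
    K=np.array(c["camera_matrix"]); d=np.linalg.solve(K,[uv[0],uv[1],1.])[:2]
    p=d.copy()
    for _ in range(30): p=d/(1+c["k1"]*(p@p))
    R=np.array(c["R"]); return -R.T@np.array(c["t"]), R.T@np.r_[p,1]
def onplane(c,uv,z):
    o,d=ray(c,uv); return o+d*(z-o[2])/d[2]
def proj(c,X):
    p=np.array(c["R"])@X+np.array(c["t"]); p=p[:2]/p[2]; p=p*(1+c["k1"]*(p@p))
    return (np.array(c["camera_matrix"])@np.r_[p,1])[:2]
E
python3 - <<'E'
from h import *
s=ctrl.sense(); print(s["eef_pos"],s["eef_rot"],s["gripper_width"],ctrl.nose_length,s["t"])
for n in("top","side"):
    c=snap(n,n+"0.png"); o=ray(c,(280,210)); print(n,o[0],o[1],c["k1"])
E
```

```text
[ 316.16435102 -651.51383942  241.12044445] [ 9.74586291e-01  2.24009436e-01 -3.11353837e-04 -1.11205659e-03] 85.35349199570783 11.0 0.0
top [ 435.74941323  -12.64536739 1386.85341852] [ 0.08935631  0.01308785 -0.99596273] -0.19441489075505472
side [238.73453687 943.8003446  782.90645573] [ 0.2828765  -0.76236122 -0.58217072] -0.15396668533800786
```

View pics/top0.png

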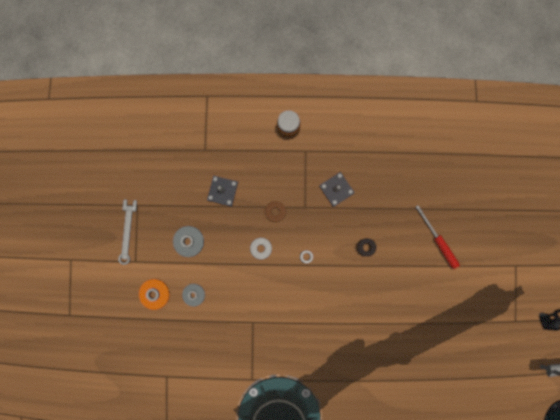

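View pics/side0.png

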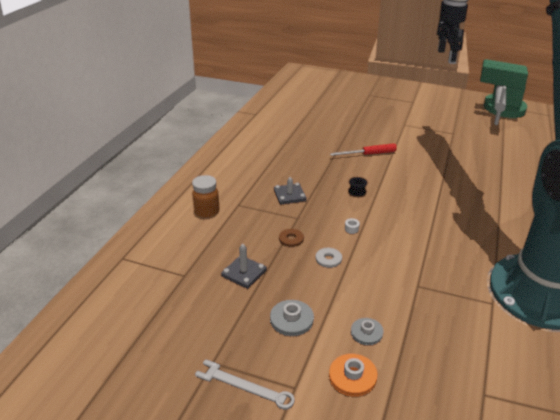

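Top view candidates:
- **Pulley:** large grey (188,241), small grey (193,295) and orange (153,294). I choose the large grey one.
- **Washer:** bare steel (261,248) and brown (275,211). I choose the steel one.
- **Spacer:** only (307,257).
- **Roller:** only the black one at (366,247).
- **Shafts:** tall at (222,190), short at (337,188), judging by the side view.

Next is one close crop to check this, plus rough positions.

```bash
python3 - <<'E'
from h import *
c=snap("top"); im=c["color"][:,:,::-1]
cv2.imwrite("pics/crop0.png",cv2.resize(im[170:315,130:390],None,fx=3,fy=3,interpolation=cv2.INTER_CUBIC))
print(c["camera_matrix"])
for n,uv,z in [("spacer",(307,257),20),("pulley",(188,241),14),("washer",(261,248),10),("roller",(366,247),32),("tall",(222,191),12),("short",(337,189),12),("jar",(288,120),85)]: print(n,onplane(c,uv,z).round(1))
w=snap("wrist","w0.png"); print(w["mount"],w["camera_matrix"],w["k1"])
E
```

```text
[[512.57429748   0.         276.20064808]
 [  0.         512.57429748 206.65247591]
 [  0.           0.           1.        ]]
spacer [433.9 -68.3  20. ]
pulley [471.5 252.6  14. ]
washer [456.2  55.   10. ]
roller [ 462.  -223.9   32. ]
tall [608.8 163.6  12. ]
short [ 618.2 -148.    12. ]
jar [788.5 -13.1  85. ]
[[-3.55294875e-04 -9.58278009e-01 -2.85837594e-01  7.38632060e+01]
 [ 9.99999930e-01 -3.72798898e-04  6.82253122e-06  8.44943289e-01]
 [-1.13097822e-04 -2.85837572e-01  9.58278075e-01 -1.32143734e+02]
 [ 0.00000000e+00  0.00000000e+00  0.00000000e+00  1.00000000e+00]] [[344.68180176   0.         282.06738201]
 [  0.         344.68180176 209.99882776]
 [  0.           0.           1.        ]] -0.03294631443462015
```

View pics/crop0.png

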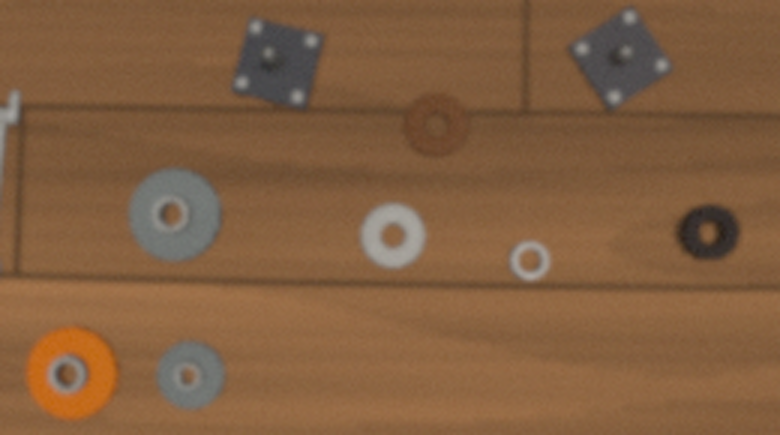

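The crop confirms the choices: big grey pulley at crop (173,214), bare steel washer (393,236), spacer (530,261), black roller (708,232), and plates with shafts at the top. Now I'll align the tool with the world axes and head for the spacer.

Request:
carry_out(
  travel=[
    [0.4,-1,0],
    [0.4,-1,0],
    [0.4,-1,0],
    [0.3,-1,0],
    [0.3,-1,0],
  ],
  rotation=[
    [0,0,1],
    [0,0,1],
    [0,0,1],
    [0,0,1],
    [0,0,1],
  ],
  gripper=[1,1,1,1,1],
)

```text
t: 0.62
eef_pos: [324.0, -491.8, 242.1]
eef_rot: [1.0, 0.023, -0.0, -0.0]
ft_force: [0.6, 0.4, -0.0]
gripper_width: 85.5
gripper_force: 0.0
```

Request:
carry_out(
  travel=[
    [0.2,-1,0],
    [0.2,-1,0],
    [0.2,-1,0],
    [0.2,-1,0],
    [0,-1,0],
  ],
  rotation=[
    [0,0,0.6],
    [0,0,0],
    [0,0,0],
    [0,0,0],
    [0,0,0],
  ],
  gripper=[1,1,1,1,1],
)

```text
t: 1.03
eef_pos: [348.1, -341.5, 242.4]
eef_rot: [1.0, 0.003, 0.001, 0.0]
ft_force: [0.4, 1.3, 0.9]
gripper_width: 84.8
gripper_force: 0.0
```

Request:
carry_out(
  travel=[
    [0.2,-1,0.2],
    [0.2,-1,0.2],
    [0.2,-1,0.2],
    [0.2,-1,0.2],
    [0,-1,0.2],
  ],
  rotation=[
    [0,0,0],
    [0,0,0],
    [0,0,0],
    [0,0,0],
    [0,0,0],
  ],
  gripper=[1,1,1,1,1],
)

```text
t: 1.45
eef_pos: [371.7, -191.7, 212.4]
eef_rot: [1.0, 0.002, 0.001, 0.0]
ft_force: [0.1, 0.0, -0.8]
gripper_width: 85.1
gripper_force: 0.0
```

Request:
carry_out(
  travel=[
    [0.5,-1,0.5],
    [0.5,-1,0.5],
    [0.5,-1,0.5],
    [0.5,-1,0.5],
    [0,-0.1,0.4],
  ],
  rotation=[
    [0,0,0],
    [0,0,0],
    [0,0,0],
    [0,0,0],
    [0,0,0],
  ],
  gripper=[1,1,1,1,1],
)

```text
t: 1.87
eef_pos: [434.0, -63.8, 139.7]
eef_rot: [1.0, 0.007, 0.002, -0.001]
ft_force: [0.2, 0.2, 0.3]
gripper_width: 85.4
gripper_force: 0.0
```

```bash
python3 - <<'E'
from h import *
s=ctrl.sense(); print(s["eef_pos"])
w=snap("wrist","w1.png"); print(proj(w,np.array([434,-68,20.])))
E
```

```text
[434.02556114 -63.76010406 139.73633784]
[287.62449539 209.52757666]
```

View pics/w1.png

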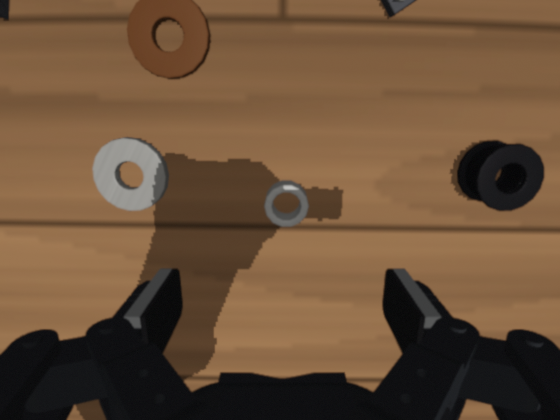

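Wrist view: spacer ring at (286,204), steel washer (130,174), brown washer (168,35), black roller (500,175). The pads are at the bottom.

```bash
cat >> h.py <<'E'
def blob(c,uv,z,kind="grey",r=60,save=None):
    """centre of the blob nearest uv (filled silhouette), cast to height z"""
    hsv=cv2.cvtColor(c["color"],cv2.COLOR_RGB2HSV)
    S,V=hsv[...,1],hsv[...,2]
    m=((S<70)&(V>70)) if kind=="grey" else (V<45)
    roi=np.zeros(m.shape,np.uint8); cv2.circle(roi,(int(uv[0]),int(uv[1])),int(r),1,-1)
    m=cv2.morphologyEx(m.astype(np.uint8)*roi,cv2.MORPH_CLOSE,np.ones((3,3),np.uint8))
    cs=[k for k in cv2.findContours(m,cv2.RETR_EXTERNAL,cv2.CHAIN_APPROX_NONE)[0] if len(k)>20]
    k=max(cs,key=cv2.contourArea); h=cv2.convexHull(k)
    M=cv2.moments(h); ctr=(M["m10"]/M["m00"],M["m01"]/M["m00"])
    e=cv2.fitEllipse(k); X=onplane(c,ctr,z)
    print("ctr",np.round(ctr,1),"ell",np.round(e[0],1),np.round(e[1],1),"X",X.round(1),"Xe",onplane(c,e[0],z).round(1))
    return X
def go(X):
    """shift to world X in scaled tool units"""
    s=ctrl.sense(); R=Rn.from_quat(s["eef_rot"]).as_matrix()
    d=R.T@(np.array(X)-s["eef_pos"])/30; print("units",d.round(2),"yaw",np.arctan2(R[1,0],R[0,0]).round(3),"tilt",R[:2,2].round(4)); return d
E
python3 - <<'E'
from h import *
w=snap("wrist")
a=blob(w,(286,204),10,r=40); blob(w,(130,174),5,r=50); blob(w,(500,175),16,"dark",r=55)
t=snap("top"); blob(t,(307,257),10,r=15);blob(t,(261,248),5,r=20);blob(t,(188,241),7,r=25);blob(t,(366,247),16,"dark",r=20)
go([a[0],a[1],18])
E
```

```text
ctr [283.6 199.3] ell [283.6 199.3] [43.6 46.5] X [436.  -66.7  10. ] Xe [436.  -66.7  10. ]
ctr [125.1 169. ] ell [125.1 169.1] [70.4 76.7] X [457.7  57.4   5. ] Xe [457.7  57.5   5. ]
ctr [500.2 169. ] ell [500.3 169.1] [67.6 87.2] X [ 463.2 -229.3   16. ] Xe [ 463.1 -229.4   16. ]Traceback (most recent call last):
  File "<stdin>", line 4, in <module>
  File "h.py", line 29, in blob
    k=max(cs,key=cv2.contourArea); h=cv2.convexHull(k)
ValueError: max() iterable argument is empty
```

Request:
carry_out(
  travel=[
    [0.07,0.1,1],
    [0,0,1],
    [0,0,1],
    [0,0,0.5],
    [0,0,0.3],
  ],
  rotation=[
    [0,0,0],
    [0,0,0],
    [0,0,0],
    [0,0,0],
    [0,0,0],
  ],
  gripper=[0.6,0.6,0.6,0.6,0.6],
)

```text
t: 2.43
eef_pos: [431.1, -74.5, 25.4]
eef_rot: [1.0, 0.0, -0.001, 0.0]
ft_force: [0.4, 0.4, 1.0]
gripper_width: 51.2
gripper_force: 0.1
```

```bash
python3 - <<'E'
from h import *
w=snap("wrist","w2.png"); go([436,-66.7,14]); s=ctrl.sense(); print(s["eef_pos"],s["gripper_width"])
t=snap("top","top1.png")
hsv=cv2.cvtColor(t["color"],cv2.COLOR_RGB2HSV)
for u,v in [(261,241),(188,230),(371,247),(222,200)]: print(hsv[v-1:v+2,u-1:u+2].reshape(-1,3).mean(0))
E
```

```text
units [ 0.17 -0.25  0.36] yaw 0.001 tilt [-0.0026 -0.0006]
[430.95960841 -74.30091289  24.82252674] 51.27121104595528
[ 19.11111111  15.66666667 173.44444444]
[ 63.77777778   7.55555556 123.77777778]
[10.77777778 69.77777778 51.22222222]
[129.66666667  11.55555556  81.22222222]
```

View pics/w2.png

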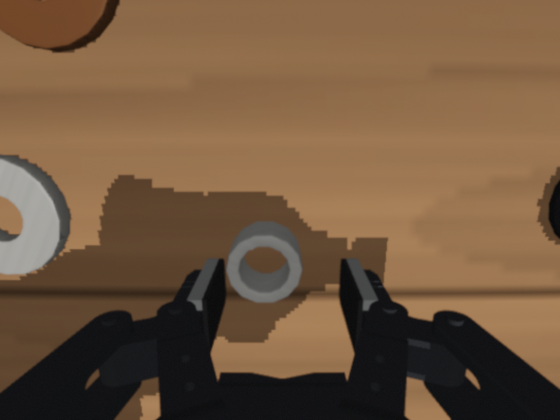

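Spacer ring at (264,262), between the pads but left of their centre line (283). I'll remeasure from this settled pose.

```bash
python3 - <<'E'
from h import *
w=snap("wrist"); a=blob(w,(264,262),10,r=46); go([a[0],a[1],14])
t=snap("top"); blob(t,(261,248),5,r=20);blob(t,(188,241),7,r=25)
# bore of spacer top as second check
g=cv2.cvtColor(w["color"],cv2.COLOR_RGB2HSV)
print(ctrl.sense()["eef_pos"])
E
```

```text
ctr [265.4 262.3] ell [265.4 262.3] [74.8 81.9] X [435.6 -66.6  10. ] Xe [435.6 -66.6  10. ]
units [ 0.13 -0.24  0.42] yaw 0.002 tilt [-0.0001 -0.0006]
ctr [260.6 248.3] ell [260.6 248.3] [20.8 21.3] X [455.4  56.3   5. ] Xe [455.6  56.2   5. ]
ctr [187.9 241.1] ell [187.9 241.1] [30.1 30.4] X [471.5 254.2   7. ] Xe [471.5 254.1   7. ]
[432.18636643 -73.65986883  27.17336931]
```

Request:
carry_out(
  travel=[
    [0.12,-0.24,0],
    [0,0,0.2],
    [0,0,0.2],
    [0,0,0],
    [0,0,0],
  ],
  rotation=[
    [0,0,0],
    [0,0,0],
    [0,0,0],
    [0,0,0],
    [0,0,0],
  ],
  gripper=[0.6,0.6,0.6,0.6,0],
)

```text
t: 3.05
eef_pos: [435.2, -65.4, 14.1]
eef_rot: [1.0, 0.002, -0.0, 0.0]
ft_force: [-0.4, 0.5, -0.6]
gripper_width: 40.4
gripper_force: 0.0
```

Request:
carry_out(
  travel=[
    [0,0,0],
    [0,0,0],
    [0,0,0],
    [0,0,0],
    [0,0,0],
  ],
  rotation=[
    [0,0,0],
    [0,0,0],
    [0,0,0],
    [0,0,0],
    [0,0,0],
  ],
  gripper=[0,0,0,0,0],
)

```text
t: 3.47
eef_pos: [435.2, -65.5, 14.6]
eef_rot: [1.0, 0.002, -0.0, -0.0]
ft_force: [-0.8, 0.5, 5.4]
gripper_width: 32.1
gripper_force: 59.2
```

Request:
carry_out(
  travel=[
    [0,0,-0.5],
    [0,0,-1],
    [0,0,-1],
    [0,-0.5,-1],
    [0.5,-0.8,-1],
  ],
  rotation=[
    [0,0,0],
    [0,0,0],
    [0,0,0],
    [0,0,0],
    [0,0,0],
  ],
  gripper=[0,0,0,0,0],
)

```text
t: 3.88
eef_pos: [445.6, -28.9, 150.0]
eef_rot: [1.0, -0.001, -0.003, 0.001]
ft_force: [0.1, -0.1, -1.5]
gripper_width: 32.1
gripper_force: 59.7
```

Request:
carry_out(
  travel=[
    [0.5,-1,0],
    [0.5,-1,0],
    [0.5,-1,0],
    [0.5,-1,0],
    [0.5,-1,0],
  ],
  rotation=[
    [0,0,0],
    [0,0,0],
    [0,0,0],
    [0,0,0],
    [0,0,0],
  ],
  gripper=[0,0,0,0,0],
)

```text
t: 4.3
eef_pos: [524.7, 125.2, 149.2]
eef_rot: [1.0, 0.002, -0.0, 0.0]
ft_force: [0.4, -0.7, -0.0]
gripper_width: 32.2
gripper_force: 59.7
```

Request:
carry_out(
  travel=[
    [0,-0.7,0],
    [0,-0.5,0],
    [0,0,0],
    [0,0,0],
    [0,0,0],
  ],
  rotation=[
    [0,0,0],
    [0,0,0],
    [0,0,0],
    [0,0,0],
    [0,0,0],
  ],
  gripper=[0,0,0,0,0],
)

```text
t: 4.72
eef_pos: [524.0, 158.3, 149.0]
eef_rot: [1.0, 0.001, -0.001, 0.001]
ft_force: [-0.5, -0.5, -0.5]
gripper_width: 31.8
gripper_force: 59.7
```

```bash
python3 - <<'E'
from h import *
w=snap("wrist","w3.png"); print(ctrl.sense()["eef_pos"],ctrl.sense()["eef_rot"], proj(w,np.array([607,163,78.])))
E
```

```text
[524.14173364 157.8344276  149.07166373] [ 9.99999334e-01  8.06986009e-04 -4.63790884e-04  6.82001879e-04] [273.2589483   90.90260748]
```

View pics/w3.png

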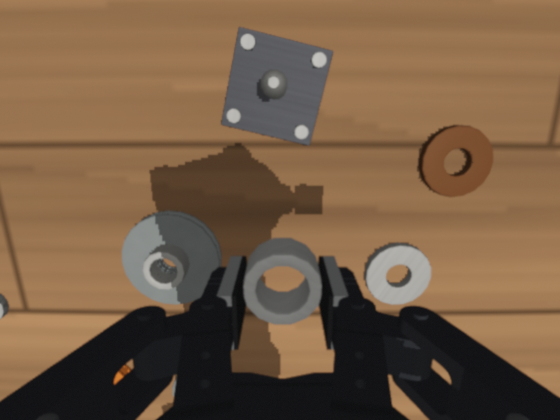

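Shaft tip at (273,82) inside the dark plate (centre ≈ (277,87)). Spacer held at (283,283) between the pads. Pulley at (170,257), washer at (398,273).

```bash
cat >> h.py <<'E'
def shaft(c,uv,ztop,r=75):
    hsv=cv2.cvtColor(c["color"],cv2.COLOR_RGB2HSV); S,V=hsv[...,1],hsv[...,2]
    roi=np.zeros(V.shape,np.uint8); cv2.circle(roi,(int(uv[0]),int(uv[1])),int(r),1,-1)
    m=((S<75)|(V<30)).astype(np.uint8)*roi
    m=cv2.morphologyEx(m,cv2.MORPH_OPEN,np.ones((5,5),np.uint8))
    k=max(cv2.findContours(m,cv2.RETR_EXTERNAL,cv2.CHAIN_APPROX_NONE)[0],key=cv2.contourArea)
    b=cv2.minAreaRect(k); P=[onplane(c,p,12) for p in cv2.boxPoints(b)]
    r2=np.zeros(V.shape,np.uint8); cv2.circle(r2,(int(uv[0]),int(uv[1])),11,1,-1)
    t=(V>105).astype(np.uint8)*r2; M=cv2.moments(t,True); tip=(M["m10"]/M["m00"],M["m01"]/M["m00"])
    print("plate",np.round(b[0],1),np.round(b[1],1),np.mean(P,0).round(1),[round(float(np.linalg.norm(P[i]-P[i-1])),1) for i in range(4)],"tip",np.round(tip,1),M["m00"],onplane(c,tip,ztop).round(1))
def held(c,uv,dz,r,kind="grey"):
    """held part centre in tool x,y; its mid is dz below the TCP"""
    s=ctrl.sense(); X=blob(c,uv,s["eef_pos"][2]-dz,kind,r)
    R=Rn.from_quat(s["eef_rot"]).as_matrix(); d=R.T@(X-s["eef_pos"]); print("in tool",d.round(1)); return X
E
python3 - <<'E'
from h import *
w=snap("wrist"); shaft(w,(273,82),78)
held(w,(283,283),4.4,42)
print(w["color"][75:92:2,265:283:2].mean(2).astype(int))
E
```

```text
plate [273.1  86.4] [97.3 99. ] [612.  164.1  12. ] [74.2, 69.5, 69.3, 70.6] tip [273.5  81.2] 210.0 [612.3 162.3  78. ]
ctr [282.3 282.8] ell [282.3 282.9] [78.6 83.2] X [524.  157.4 144.8] Xe [524.  157.4 144.8]
in tool [-0.3  0.4  4.4]
[[ 90  99 108 115 117 113 109 103  95]
 [ 95 108 139 166 165 138 119 111 101]
 [ 98 127 173 182 184 180 148 116 106]
 [ 95 150 182 184 186 186 168 120 107]
 [ 92 152 184 186 186 186 168 119 106]
 [ 91 132 180 186 186 185 155 112 102]
 [ 85  98 139 174 176 150 116 105  96]
 [ 80  89  96 103 108 103 101  97  91]
 [ 75  81  86  90  93  93  91  87  84]]
```

Request:
carry_out(
  travel=[
    [1,-0.2,0],
    [1,0,0],
    [0.93,0,0],
    [0,0,0.8],
    [0,0,0.8],
  ],
  rotation=[
    [0,0,0],
    [0,0,0],
    [0,0,0],
    [0,0,0],
    [0,0,0],
  ],
  gripper=[0,0,0,0,0],
)

```text
t: 5.23
eef_pos: [616.6, 164.4, 102.4]
eef_rot: [1.0, 0.0, 0.003, -0.0]
ft_force: [0.4, -0.1, -1.6]
gripper_width: 31.9
gripper_force: 59.7
```

Request:
carry_out(
  travel=[
    [0,0,0],
    [0,0,0],
    [0,0,0],
    [0,0,0],
    [0,0,0],
  ],
  rotation=[
    [0,0,0],
    [0,0,0],
    [0,0,0],
    [0,0,0],
    [0,0,0],
  ],
  gripper=[0,0,0,0,0],
)

```text
t: 5.65
eef_pos: [613.2, 166.3, 102.8]
eef_rot: [1.0, 0.002, 0.001, -0.0]
ft_force: [-0.1, 0.1, 0.2]
gripper_width: 32.0
gripper_force: 59.8
```

```bash
python3 - <<'E'
from h import *
w=snap("wrist","w4.png"); s=ctrl.sense(); print(s["eef_pos"]); go([612.2,163.6,28])
print(proj(w,np.array([612,163.3,78.])), proj(w,np.r_[s["eef_pos"][:2]+[-.3,-.4],s["eef_pos"][2]-14.4]))
cv2.imwrite("pics/w4c.png",cv2.resize(w["color"][200:350,180:380,::-1],None,fx=3,fy=3))
E
```

```text
[613.11920577 166.36406179 102.70656416]
units [-0.04  0.09  2.49] yaw 0.004 tilt [0.0021 0.0007]
[287.42284047 264.88202094] [282.07420035 272.82538087]
```

View pics/w4c.png

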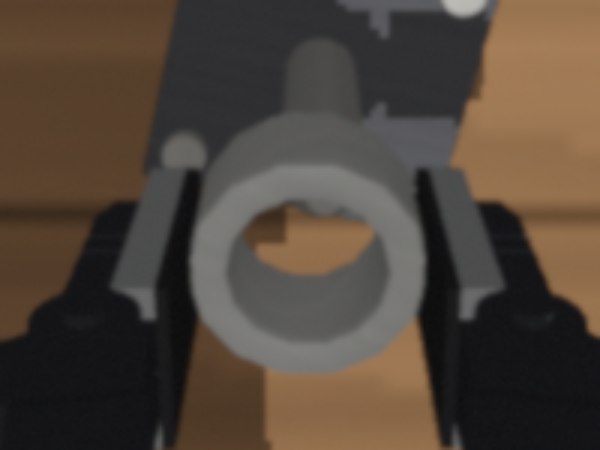

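The shaft tip shows through the bore at crop (322,205), about 5 px right of the bore's centre. The predicted (287,265) agrees. I'll correct and lower.

Request:
carry_out(
  travel=[
    [-0.04,0.09,0.3],
    [0,0,0.5],
    [0,0,0.5],
    [0,0,0.3],
    [0,0,0],
  ],
  rotation=[
    [0,0,0],
    [0,0,0],
    [0,0,0],
    [0,0,0],
    [0,0,0],
  ],
  gripper=[0,0,0,0,0],
)

```text
t: 6.12
eef_pos: [609.5, 163.0, 51.2]
eef_rot: [1.0, 0.002, -0.002, 0.001]
ft_force: [-0.4, 0.0, -0.7]
gripper_width: 31.9
gripper_force: 59.7
```

Request:
carry_out(
  travel=[
    [0,0,0.5],
    [0,0,0.3],
    [0,0,0.06],
    [0,0,0],
    [0,0,0],
  ],
  rotation=[
    [0,0,0],
    [0,0,0],
    [0,0,0],
    [0,0,0],
    [0,0,0],
  ],
  gripper=[0,0,0,0,0],
)

```text
t: 6.53
eef_pos: [611.6, 163.5, 27.9]
eef_rot: [1.0, 0.002, 0.0, -0.0]
ft_force: [0.9, -0.0, -0.6]
gripper_width: 32.0
gripper_force: 59.8
```

Request:
carry_out(
  travel=[
    [0,0,0.03],
    [0,0,0],
    [0,0,0.03],
    [0,0,0],
    [0,0,0],
  ],
  rotation=[
    [0,0,0],
    [0,0,0],
    [0,0,0],
    [0,0,0],
    [0,0,0],
  ],
  gripper=[0,0,0,0,0],
)

```text
t: 6.95
eef_pos: [611.6, 163.5, 26.7]
eef_rot: [1.0, 0.002, 0.0, -0.0]
ft_force: [-1.2, 0.7, 4.8]
gripper_width: 31.8
gripper_force: 60.3
```

Request:
carry_out(
  travel=[
    [0,0,0],
    [0,0,0],
    [0,0,0],
    [0,0,-0.3],
    [0,0,-1],
  ],
  rotation=[
    [0,0,0],
    [0,0,0],
    [0,0,0],
    [0,0,0],
    [0,0,0],
  ],
  gripper=[0.7,0.7,0.7,0.7,0.7],
)

```text
t: 7.37
eef_pos: [608.0, 162.7, 61.6]
eef_rot: [1.0, 0.002, -0.004, 0.001]
ft_force: [0.4, 0.0, -0.3]
gripper_width: 59.6
gripper_force: 0.0
```

Request:
carry_out(
  travel=[
    [0,0,-1],
    [0,0,-1],
    [-0.6,-0.4,-0.8],
    [-1,-0.6,0],
    [-1,-0.6,0],
  ],
  rotation=[
    [0,0,0],
    [0,0,0],
    [0,0,0],
    [0,0,0],
    [0,0,0],
  ],
  gripper=[0.7,0.7,0.7,0.7,0.7],
)

```text
t: 7.78
eef_pos: [534.8, 211.3, 151.4]
eef_rot: [1.0, 0.0, 0.003, -0.001]
ft_force: [0.1, 1.7, 0.3]
gripper_width: 59.5
gripper_force: 0.0
```

Request:
carry_out(
  travel=[
    [-1,-0.7,0],
    [-1,-0.7,0],
    [-0.4,0,0],
    [0,0,0],
    [0,0,0],
  ],
  rotation=[
    [0,0,0],
    [0,0,0],
    [0,0,0],
    [0,0,0],
    [0,0,0],
  ],
  gripper=[0.7,0.7,0.7,0.7,0.7],
)

```text
t: 8.2
eef_pos: [461.0, 252.8, 149.2]
eef_rot: [1.0, 0.002, 0.0, -0.0]
ft_force: [0.2, -0.8, 0.3]
gripper_width: 59.5
gripper_force: 0.0
```

```bash
python3 - <<'E'
from h import *
w=snap("wrist","w5.png"); print(ctrl.sense()["eef_pos"],proj(w,np.array([471.5,254,7])),proj(w,np.array([612,163,78])))
E
```

```text
[462.28793586 252.36406503 149.21163577] [280.3467244  188.73616219] [456.65996165 -44.32244898]
```

View pics/w5.png

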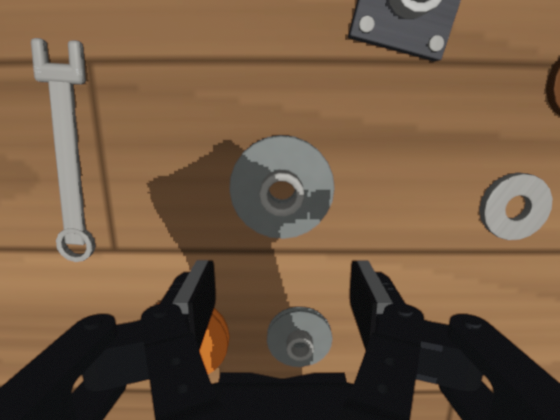

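Pulley rim centred at (282,187), hub ring (283,192), spacer on the tall shaft at the top (412,3), wrench at the left.

```bash
sed -i 's/(V>70)/(V>40)/' h.py; python3 - <<'E'
from h import *
w=snap("wrist"); a=blob(w,(282,187),7,r=62); go([a[0],a[1],30])
b=blob(w,(517,207),5,r=45)
o=cv2.HoughCircles(cv2.cvtColor(w["color"],cv2.COLOR_RGB2GRAY)[140:240,230:340],cv2.HOUGH_GRADIENT,1,20,param1=120,param2=12,minRadius=9,maxRadius=26)
for k in (o[0][:4] if o is not None else []): print(k+[230,140,0],onplane(w,k[:2]+[230,140],32).round(1))
E
```

```text
ctr [280.8 188.4] ell [280.8 188.4] [102.2 103.4] X [473.2 253.2   7. ] Xe [473.3 253.2   7. ]
units [ 0.33 -0.04  3.97] yaw 0.002 tilt [0.0023 0.0002]
ctr [515.  207.1] ell [514.9 207.1] [63.7 73.7] X [457.4  54.8   5. ] Xe [457.3  54.8   5. ]
[280.5 195.5  21. ] [473.5 253.3  32. ]
[310.5        206.5         16.89999962] [465.1 230.7  32. ]
```

Request:
carry_out(
  travel=[
    [0.34,-0.03,1],
    [0,0,1],
    [0,0,1],
    [0,0,0.5],
    [0,0,0.3],
  ],
  rotation=[
    [0,0,0],
    [0,0,0],
    [0,0,0],
    [0,0,0],
    [0,0,0],
  ],
  gripper=[0.7,0.7,0.7,0.7,0.7],
)

```text
t: 8.72
eef_pos: [472.3, 252.0, 32.4]
eef_rot: [1.0, 0.0, -0.001, 0.001]
ft_force: [-0.1, 0.7, -0.1]
gripper_width: 60.0
gripper_force: 0.0
```

Request:
carry_out(
  travel=[
    [0,0,0.23],
    [0,0,0],
    [0,0,0],
    [0,0,0],
    [0,0,0],
  ],
  rotation=[
    [0,0,0],
    [0,0,0],
    [0,0,0],
    [0,0,0],
    [0,0,0],
  ],
  gripper=[0.7,0.7,0.7,0.7,0],
)

```text
t: 9.13
eef_pos: [471.9, 254.2, 28.9]
eef_rot: [1.0, 0.002, 0.001, -0.001]
ft_force: [0.2, 0.6, -0.8]
gripper_width: 48.7
gripper_force: 0.0
```

Request:
carry_out(
  travel=[
    [0,0,0],
    [0,0,0],
    [0,0,0],
    [0,0,0],
    [0,0,0],
  ],
  rotation=[
    [0,0,0],
    [0,0,0],
    [0,0,0],
    [0,0,0],
    [0,0,0],
  ],
  gripper=[0,0,0,0,0],
)

```text
t: 9.55
eef_pos: [471.6, 254.1, 29.0]
eef_rot: [1.0, 0.002, 0.001, -0.0]
ft_force: [-0.9, -0.2, 6.0]
gripper_width: 31.0
gripper_force: 59.4
```

Request:
carry_out(
  travel=[
    [0,0,-0.3],
    [0,0,-0.7],
    [0,0,-1],
    [0,0,-1],
    [0,0.3,-1],
  ],
  rotation=[
    [0,0,0],
    [0,0,0],
    [0,0,0],
    [0,0,0],
    [0,0,0],
  ],
  gripper=[0,0,0,0,0],
)

```text
t: 9.97
eef_pos: [470.4, 246.7, 149.2]
eef_rot: [1.0, 0.003, -0.0, -0.001]
ft_force: [0.5, 0.6, -3.0]
gripper_width: 30.7
gripper_force: 60.5
```

Request:
carry_out(
  travel=[
    [0.5,0.8,-0.5],
    [0.7,0.8,0],
    [0.5,0.7,0],
    [0,0.4,0],
    [0,0,0],
  ],
  rotation=[
    [0,0,0],
    [0,0,0],
    [0,0,0],
    [0,0,0],
    [0,0,0],
  ],
  gripper=[0,0,0,0,0],
)

```text
t: 10.38
eef_pos: [522.4, 159.3, 163.1]
eef_rot: [1.0, -0.001, -0.0, 0.001]
ft_force: [-0.4, -1.2, -3.4]
gripper_width: 31.0
gripper_force: 60.6
```

Request:
carry_out(
  travel=[
    [0,0,0],
    [0,0,0],
    [0,0,0],
    [0,0,0],
    [0,0,0],
  ],
  rotation=[
    [0,0,0],
    [0,0,0],
    [0,0,0],
    [0,0,0],
    [0,0,0],
  ],
  gripper=[0,0,0,0,0],
)

```text
t: 10.8
eef_pos: [522.0, 165.2, 162.7]
eef_rot: [1.0, 0.003, -0.0, -0.0]
ft_force: [0.2, 0.1, -3.8]
gripper_width: 30.8
gripper_force: 60.5
```

```bash
python3 - <<'E'
from h import *
w=snap("wrist","w6.png"); s=ctrl.sense();print(s["eef_pos"],proj(w,np.array([612,163.3,78])),proj(w,s["eef_pos"]-[0,0,22]),s["gripper_width"])
go([612,163.5,150])
E
```

```text
[522.08205258 164.97511556 162.69973699] [285.71488834  79.59573011] [281.97022137 264.78668394] 30.74162878449576
units [3.   0.07 0.42] yaw 0.006 tilt [-0.0004  0.0002]
```

View pics/w6.png

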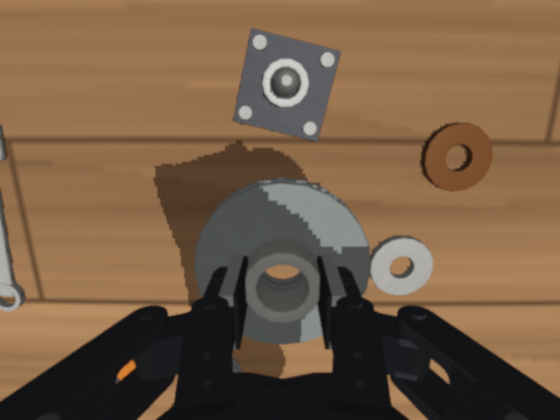

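The spacer is seated concentrically on the tall shaft, tip at (286,80) as predicted. The pulley is held level, hub ring at (282,285). Now its offset in the hand.

```bash
python3 - <<'E'
from h import *
w=snap("wrist"); s=ctrl.sense(); p=s["eef_pos"]
g=cv2.cvtColor(w["color"],cv2.COLOR_RGB2GRAY)
print("pred ring",proj(w,p+[0,0,3.5]), proj(w,p+[1.6,0,3.5]), "rim",proj(w,p-[0,0,21.5]))
o=cv2.HoughCircles(g[230:340,220:345],cv2.HOUGH_GRADIENT,1,5,param1=60,param2=10,minRadius=17,maxRadius=45)
for k in o[0][:5]: u=k[:2]+[220,230]; print(u,k[2],(onplane(w,u,p[2]+3.5)-p).round(1))
# rim's front edge: fit ellipse to rim outline points above row 250
hsv=cv2.cvtColor(w["color"],cv2.COLOR_RGB2HSV); m=((hsv[...,1]<70)&(hsv[...,2]>40)).astype(np.uint8); m[:165]=0; m[255:]=0; m[:,:185]=0; m[:,368:]=0
k=max(cv2.findContours(cv2.morphologyEx(m,cv2.MORPH_OPEN,np.ones((5,5))),cv2.RETR_EXTERNAL,cv2.CHAIN_APPROX_NONE)[0],key=cv2.contourArea)[:,0]
k=k[(k[:,1]<235)&(k[:,0]<364)]
# top row edge belongs to lower rim face z=p-28.5 .. fit circle on plane
P=np.array([onplane(w,u,p[2]-21.5)[:2] for u in k])
c=np.linalg.lstsq(np.c_[2*P,np.ones(len(P))],(P**2).sum(1),rcond=None)[0]; print("rim fit",c[:2]-p[:2],"r",np.sqrt(c[2]+c[:2]@c[:2]),len(P))
E
```

```text
pred ring [281.96932984 291.39510426] [281.98883336 288.00252829] rim [282.00428758 265.25338277]
[282.5 278.5] 43.3 [ 6.  -0.2  3.5]
[279.5 287.5] 34.4 [1.8 1.  3.5]
[288.5 287.5] 32.1 [ 1.9 -2.7  3.5]
[283.5 293.5] 28.8 [-1.  -0.6  3.5]
[274.5 287.5] 31.9 [1.8 3.1 3.5]
rim fit [2.49028009 0.0205447 ] r 40.85383297528698 186
```

Request:
carry_out(
  travel=[
    [0.6,0.06,0],
    [1,0,0.2],
    [1,0,0.5],
    [0.34,0,0.7],
    [0,0,0.3],
  ],
  rotation=[
    [0,0,0],
    [0,0,0],
    [0,0,0],
    [0,0,0],
    [0,0,0],
  ],
  gripper=[0,0,0,0,0],
)

```text
t: 11.32
eef_pos: [614.0, 162.4, 110.1]
eef_rot: [1.0, 0.001, 0.001, 0.0]
ft_force: [-0.4, 0.4, -3.9]
gripper_width: 30.8
gripper_force: 60.5
```

Request:
carry_out(
  travel=[
    [0,0,0],
    [0,0,0],
    [0,0,0],
    [0,0,0],
    [0,0,0],
  ],
  rotation=[
    [0,0,0],
    [0,0,0],
    [0,0,0],
    [0,0,0],
    [0,0,0],
  ],
  gripper=[0,0,0,0,0],
)

```text
t: 11.73
eef_pos: [610.6, 162.9, 112.9]
eef_rot: [1.0, 0.002, 0.001, -0.0]
ft_force: [1.2, 0.5, -3.1]
gripper_width: 31.0
gripper_force: 60.5
```

```bash
python3 - <<'E'
from h import *
go([610.3,163.4,62.5])
E
```

```text
units [-0.01 -0.02  1.68] yaw 0.004 tilt [0.0012 0.0006]
```

Request:
carry_out(
  travel=[
    [-0.01,-0.02,0.2],
    [0,0,0.4],
    [0,0,0.4],
    [0,0,0.2],
    [0,0,0],
  ],
  rotation=[
    [0,0,0],
    [0,0,0],
    [0,0,0],
    [0,0,0],
    [0,0,0],
  ],
  gripper=[0,0,0,0,0],
)

```text
t: 12.15
eef_pos: [608.4, 162.7, 73.2]
eef_rot: [1.0, 0.002, -0.002, 0.001]
ft_force: [-0.3, -0.1, -2.8]
gripper_width: 30.9
gripper_force: 60.5
```

Request:
carry_out(
  travel=[
    [0,0,0.3],
    [0,0,0.15],
    [0,0,0],
    [0,0,0],
    [0,0,0],
  ],
  rotation=[
    [0,0,0],
    [0,0,0],
    [0,0,0],
    [0,0,0],
    [0,0,0],
  ],
  gripper=[0,0,0,0,0],
)

```text
t: 12.57
eef_pos: [610.5, 163.1, 62.4]
eef_rot: [1.0, 0.002, 0.0, -0.0]
ft_force: [0.6, 0.1, -2.7]
gripper_width: 31.1
gripper_force: 60.6
```

Request:
carry_out(
  travel=[
    [0,0,0.03],
    [0,0,0.03],
    [0,0,0.02],
    [0,0,0],
    [0,0,0],
  ],
  rotation=[
    [0,0,0],
    [0,0,0],
    [0,0,0],
    [0,0,0],
    [0,0,0],
  ],
  gripper=[0,0,0,0,0],
)

```text
t: 12.98
eef_pos: [610.6, 163.2, 61.1]
eef_rot: [1.0, 0.002, 0.0, -0.0]
ft_force: [-1.4, 0.1, 5.7]
gripper_width: 30.6
gripper_force: 61.5
```

Request:
carry_out(
  travel=[
    [0,0,0],
    [0,0,0],
    [0,0,0],
    [0,0,-0.3],
    [0,0,-1],
  ],
  rotation=[
    [0,0,0],
    [0,0,0],
    [0,0,0],
    [0,0,0],
    [0,0,0],
  ],
  gripper=[0.9,0.9,0.9,0.9,0.9],
)

```text
t: 13.4
eef_pos: [607.3, 162.4, 95.8]
eef_rot: [1.0, 0.002, -0.004, 0.001]
ft_force: [-0.5, 0.0, -0.1]
gripper_width: 76.4
gripper_force: 0.0
```

Request:
carry_out(
  travel=[
    [0,0,-1],
    [-0.6,0.4,-0.6],
    [-1,0.6,0],
    [-1,0.7,0],
    [-1,0.7,0],
  ],
  rotation=[
    [0,0,0],
    [0,0,0],
    [0,0,0],
    [0,0,0],
    [0,0,0],
  ],
  gripper=[0.9,0.9,0.9,0.9,0.9],
)

```text
t: 13.82
eef_pos: [502.2, 90.5, 148.1]
eef_rot: [1.0, 0.002, 0.001, -0.0]
ft_force: [-0.2, -0.6, 0.7]
gripper_width: 77.2
gripper_force: 0.0
```

Request:
carry_out(
  travel=[
    [-1,0.7,0],
    [-0.8,0.5,0],
    [0,0,0.3],
    [0,0,0],
    [0,0,0],
  ],
  rotation=[
    [0,0,0],
    [0,0,0],
    [0,0,0],
    [0,0,0],
    [0,0,0],
  ],
  gripper=[0.9,0.9,0.9,0.9,0.9],
)

```text
t: 14.23
eef_pos: [450.0, 55.0, 138.3]
eef_rot: [1.0, 0.002, 0.001, -0.0]
ft_force: [0.6, -0.2, -1.0]
gripper_width: 76.8
gripper_force: 0.0
```

```bash
python3 - <<'E'
from h import *
w=snap("wrist"); s=ctrl.sense();print(s["eef_pos"],s["gripper_width"]); u=proj(w,np.array([457,55.5,5]))
a=blob(w,u,5,r=55); go([a[0],a[1],30]); snap("side","side1.png")
E
```

```text
[450.76523839  55.40987088 138.35984111] 76.93197472826921
ctr [280.8 195.5] ell [280.8 195.4] [71.3 72.5] X [457.2  55.8   5. ] Xe [457.3  55.8   5. ]
units [ 0.21 -0.01  3.61] yaw 0.005 tilt [0.0026 0.0007]
```

View pics/side1.png

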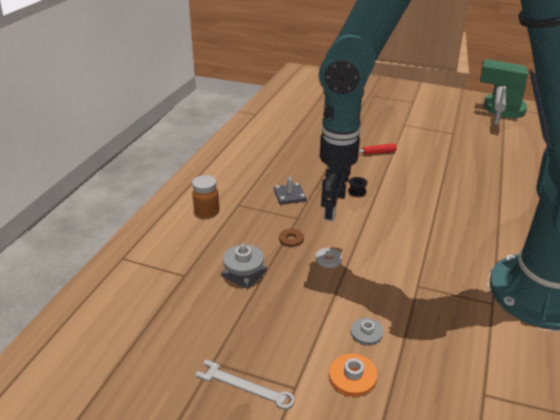

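The pulley sits on the tall shaft at (243,262) with the tip proud. The washer is under the gripper at (328,258).

Request:
carry_out(
  travel=[
    [0.22,-0.01,1],
    [0,0,1],
    [0,0,1],
    [0,0,0.7],
    [0,0,0.3],
  ],
  rotation=[
    [0,0,0],
    [0,0,0],
    [0,0,0],
    [0,0,0],
    [0,0,0],
  ],
  gripper=[0.79,0.79,0.79,0.79,0.79],
)

```text
t: 14.75
eef_pos: [456.0, 55.8, 15.4]
eef_rot: [1.0, 0.002, -0.001, -0.0]
ft_force: [-0.7, -0.0, -0.3]
gripper_width: 67.9
gripper_force: 0.0
```

Request:
carry_out(
  travel=[
    [0,0,0],
    [0,0,0.05],
    [0,0,0.05],
    [0,0,0],
    [0,0,0],
  ],
  rotation=[
    [0,0,0],
    [0,0,0],
    [0,0,0],
    [0,0,0],
    [0,0,0],
  ],
  gripper=[0.79,0.79,0.79,0.79,0.79],
)

```text
t: 15.17
eef_pos: [456.1, 55.0, 15.9]
eef_rot: [1.0, 0.002, 0.001, -0.0]
ft_force: [0.2, 0.5, 0.8]
gripper_width: 67.1
gripper_force: 0.0
```

Request:
carry_out(
  travel=[
    [0,0,0.06],
    [0,0,0],
    [0,0,0],
    [0,0,0],
    [0,0,0],
  ],
  rotation=[
    [0,0,0],
    [0,0,0],
    [0,0,0],
    [0,0,0],
    [0,0,0],
  ],
  gripper=[0.79,0.79,0.79,0.79,0.79],
)

```text
t: 15.58
eef_pos: [455.4, 54.8, 13.2]
eef_rot: [1.0, 0.002, 0.0, -0.0]
ft_force: [-0.4, -0.1, -0.2]
gripper_width: 67.4
gripper_force: 0.0
```

```bash
python3 - <<'E'
from h import *
w=snap("wrist","w7.png"); s=ctrl.sense();print(s["eef_pos"],s["ft_force"],s["gripper_width"]); go([457.3,55.8,10])
E
```

```text
[455.36872233  54.84338368  13.11191056] [-0.04318005 -0.03689044  0.71623475] 67.6190220959395
units [ 0.06 -0.03  0.1 ] yaw 0.004 tilt [-0. -0.]
```

View pics/w7.png

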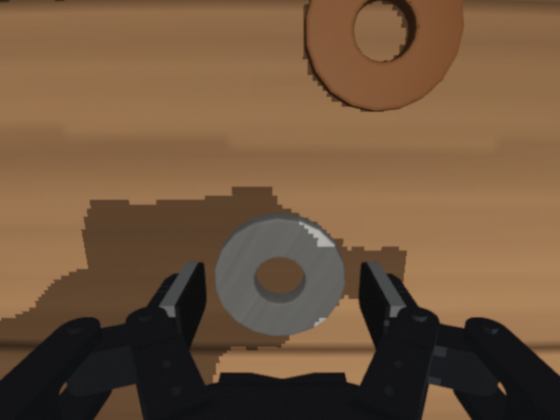

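The washer is centred between the pads at (280,274). I'll lower slowly while watching the force.

Request:
carry_out(
  travel=[
    [0.06,-0.03,0.06],
    [0,0,0],
    [0,0,0.04],
    [0,0,0],
    [0,0,0],
  ],
  rotation=[
    [0,0,0],
    [0,0,0],
    [0,0,0],
    [0,0,0],
    [0,0,0],
  ],
  gripper=[0.72,0.72,0.72,0.72,0.72],
)

```text
t: 16.05
eef_pos: [457.1, 55.7, 10.0]
eef_rot: [1.0, 0.002, -0.0, 0.0]
ft_force: [-0.2, -0.3, 0.1]
gripper_width: 61.6
gripper_force: 0.0
```

Request:
carry_out(
  travel=[
    [0,0,0.04],
    [0,0,0],
    [0,0,0.04],
    [0,0,0],
    [0,0,0],
  ],
  rotation=[
    [0,0,0],
    [0,0,0],
    [0,0,0],
    [0,0,0],
    [0,0,0],
  ],
  gripper=[0.72,0.72,0.72,0.72,0.72],
)

```text
t: 16.47
eef_pos: [457.2, 55.8, 7.6]
eef_rot: [1.0, 0.002, -0.0, 0.0]
ft_force: [0.8, -0.0, 0.5]
gripper_width: 61.4
gripper_force: 0.0
```

Request:
carry_out(
  travel=[
    [0,0,0.03],
    [0,0,0],
    [0,0,0],
    [0,0,0],
    [0,0,0],
  ],
  rotation=[
    [0,0,0],
    [0,0,0],
    [0,0,0],
    [0,0,0],
    [0,0,0],
  ],
  gripper=[0.72,0,0,0,0],
)

```text
t: 16.88
eef_pos: [457.2, 55.8, 7.4]
eef_rot: [1.0, 0.002, 0.0, -0.0]
ft_force: [-0.6, -0.1, 8.1]
gripper_width: 54.8
gripper_force: 61.6
```

Request:
carry_out(
  travel=[
    [0,0,0],
    [0,0,0],
    [0,0,-0.2],
    [0,0,-0.5],
    [0,0,0],
  ],
  rotation=[
    [0,0,0],
    [0,0,0],
    [0,0,0],
    [0,0,0],
    [0,0,0],
  ],
  gripper=[0,0,0,0,0],
)

```text
t: 17.3
eef_pos: [457.8, 55.8, 29.2]
eef_rot: [1.0, 0.002, 0.001, -0.0]
ft_force: [0.6, 0.6, -1.4]
gripper_width: 54.9
gripper_force: 64.0
```

Request:
carry_out(
  travel=[
    [0,0,-0.8],
    [0,0,-1],
    [0,-0.3,-1],
    [0.5,-0.8,-0.8],
    [0.6,-1,0],
  ],
  rotation=[
    [0,0,0],
    [0,0,0],
    [0,0,0],
    [0,0,0],
    [0,0,0],
  ],
  gripper=[0,0,0,0,0],
)

```text
t: 17.72
eef_pos: [490.7, 117.2, 139.5]
eef_rot: [1.0, -0.001, 0.002, -0.0]
ft_force: [2.4, 0.7, -1.1]
gripper_width: 54.8
gripper_force: 64.4
```

Request:
carry_out(
  travel=[
    [0.6,-1,0],
    [0.5,-0.5,0],
    [0,0,0],
    [0,0,0],
    [0,0,0],
  ],
  rotation=[
    [0,0,0],
    [0,0,0],
    [0,0,0],
    [0,0,0],
    [0,0,0],
  ],
  gripper=[0,0,0,0,0],
)

```text
t: 18.13
eef_pos: [521.4, 162.9, 135.0]
eef_rot: [1.0, 0.002, -0.001, 0.001]
ft_force: [-0.5, 0.7, -1.0]
gripper_width: 54.7
gripper_force: 64.4
```

Request:
carry_out(
  travel=[
    [0,0,0],
    [0,0,0],
    [0,0,0],
    [0,0,0],
    [0,0,0],
  ],
  rotation=[
    [0,0,0],
    [0,0,0],
    [0,0,0],
    [0,0,0],
    [0,0,0],
  ],
  gripper=[0,0,0,0,0],
)

```text
t: 18.55
eef_pos: [522.6, 163.6, 135.8]
eef_rot: [1.0, 0.002, -0.0, 0.0]
ft_force: [0.6, -0.3, -0.2]
gripper_width: 54.6
gripper_force: 64.4
```

```bash
python3 - <<'E'
from h import *
w=snap("wrist","w8.png"); s=ctrl.sense();p=s["eef_pos"];print(p,proj(w,np.array([612,163.3,78])),s["gripper_width"])
u=proj(w,p-[0,0,2]); print(u); held(w,u,2,62)
E
```

```text
[522.67850619 163.73992328 135.82870593] [282.51981491  76.94427037] 54.78664990854177
[280.99789198 284.98146232]
ctr [280.  283.9] ell [280. 284.] [123. 123.] X [523.2 164.2 133.8] Xe [523.2 164.2 133.8]
in tool [ 0.5 -0.4  2. ]
```

View pics/w8.png

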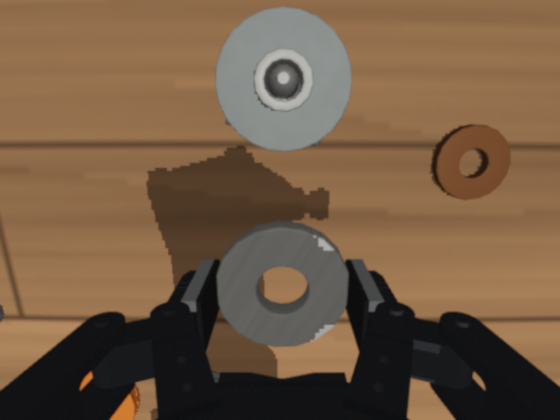

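The washer is held level, bore at (282,285). The shaft tip is at (283,77), inside the pulley hub, as predicted.

Request:
carry_out(
  travel=[
    [0.7,0,0],
    [1,0,0.2],
    [1,0,0.4],
    [0.28,0,0.4],
    [0,0,0.3],
  ],
  rotation=[
    [0,0,0],
    [0,0,0],
    [0,0,0],
    [0,0,0],
    [0,0,0],
  ],
  gripper=[0,0,0,0,0],
)

```text
t: 19.02
eef_pos: [615.3, 164.0, 96.1]
eef_rot: [1.0, 0.001, 0.002, -0.0]
ft_force: [-1.0, -0.2, -0.6]
gripper_width: 54.5
gripper_force: 64.4
```

Request:
carry_out(
  travel=[
    [0,0,0],
    [0,0,0],
    [0,0,0],
    [0,0,0],
    [0,0,0],
  ],
  rotation=[
    [0,0,0],
    [0,0,0],
    [0,0,0],
    [0,0,0],
    [0,0,0],
  ],
  gripper=[0,0,0,0,0],
)

```text
t: 19.43
eef_pos: [611.6, 164.7, 97.5]
eef_rot: [1.0, 0.002, 0.0, -0.0]
ft_force: [-0.1, -0.3, -2.2]
gripper_width: 55.0
gripper_force: 64.4
```

```bash
python3 - <<'E'
from h import *
go([612,163.3,73]); w=snap("wrist","w9.png"); cv2.imwrite("pics/w9c.png",cv2.resize(w["color"][190:350,180:380,::-1],None,fx=3,fy=3))
E
```

```text
units [0.01 0.05 0.82] yaw 0.004 tilt [0.0003 0.0003]
```

View pics/w9c.png

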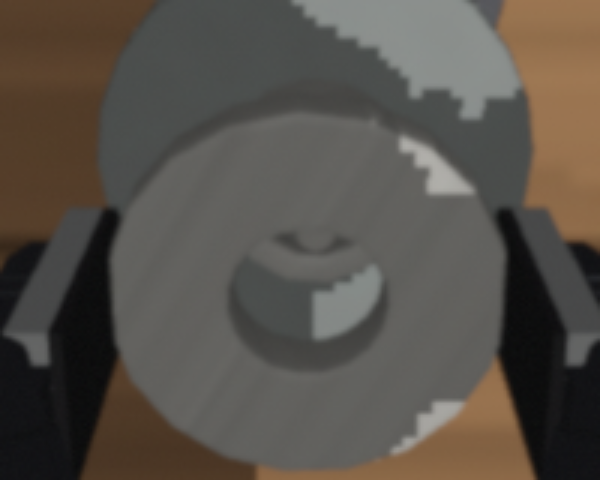

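The tip shows at crop (318,242) at the upper edge of the bore (centre column 308), which matches the computed 1.4 mm correction. Lowering.

Request:
carry_out(
  travel=[
    [0.01,0.05,0.1],
    [0,0,0.25],
    [0,0,0.25],
    [0,0,0.15],
    [0,0,0],
  ],
  rotation=[
    [0,0,0],
    [0,0,0],
    [0,0,0],
    [0,0,0],
    [0,0,0],
  ],
  gripper=[0,0,0,0,0],
)

```text
t: 19.9
eef_pos: [611.2, 162.5, 72.5]
eef_rot: [1.0, 0.002, -0.002, 0.0]
ft_force: [-1.1, 0.2, -1.8]
gripper_width: 54.9
gripper_force: 64.4
```

Request:
carry_out(
  travel=[
    [0,0,0.03],
    [0,0,0.03],
    [0,0,0],
    [0,0,0],
    [0,0,0],
  ],
  rotation=[
    [0,0,0],
    [0,0,0],
    [0,0,0],
    [0,0,0],
    [0,0,0],
  ],
  gripper=[0,0,0,0,0],
)

```text
t: 20.32
eef_pos: [612.7, 162.9, 72.7]
eef_rot: [1.0, 0.002, 0.0, -0.0]
ft_force: [0.2, 0.0, -1.3]
gripper_width: 55.5
gripper_force: 64.4
```

Request:
carry_out(
  travel=[
    [0,0,0.03],
    [0,0,0.03],
    [0,0,0.0],
    [0,0,0],
    [0,0,0],
  ],
  rotation=[
    [0,0,0],
    [0,0,0],
    [0,0,0],
    [0,0,0],
    [0,0,0],
  ],
  gripper=[0,0,0,0,0],
)

```text
t: 20.73
eef_pos: [612.8, 162.9, 71.5]
eef_rot: [1.0, 0.002, 0.0, -0.0]
ft_force: [-2.7, -0.7, 6.1]
gripper_width: 55.0
gripper_force: 65.0
```

Request:
carry_out(
  travel=[
    [0,0,0],
    [0,0,0],
    [0,0,0],
    [0,0,-0.3],
    [0,0,-1],
  ],
  rotation=[
    [0,0,0],
    [0,0,0],
    [0,0,0],
    [0,0,0],
    [0,0,0],
  ],
  gripper=[0.9,0.9,0.9,0.9,0.9],
)

```text
t: 21.15
eef_pos: [609.1, 162.1, 106.3]
eef_rot: [1.0, 0.002, -0.004, 0.001]
ft_force: [-0.5, 0.6, -0.0]
gripper_width: 77.0
gripper_force: 0.0
```

Request:
carry_out(
  travel=[
    [0,0,-1],
    [-0.4,0.9,-0.3],
    [-0.4,1,0],
    [-0.4,1,0],
    [-0.4,1,0],
  ],
  rotation=[
    [0,0,0],
    [0,0,0],
    [0,0,0],
    [0,0,0],
    [0,0,0],
  ],
  gripper=[0.9,0.9,0.9,0.9,0.9],
)

```text
t: 21.57
eef_pos: [564.7, 44.8, 149.7]
eef_rot: [1.0, 0.002, 0.001, -0.0]
ft_force: [-0.2, -0.7, -0.4]
gripper_width: 76.6
gripper_force: 0.0
```

Request:
carry_out(
  travel=[
    [-0.4,1,0],
    [-0.4,1,0],
    [-0.4,1,0],
    [-0.4,1,0],
    [-0.4,1,0],
  ],
  rotation=[
    [0,0,0],
    [0,0,0],
    [0,0,0],
    [0,0,0],
    [0,0,0],
  ],
  gripper=[0.9,0.9,0.9,0.9,0.9],
)

```text
t: 21.98
eef_pos: [505.0, -106.0, 149.3]
eef_rot: [1.0, 0.002, 0.0, 0.0]
ft_force: [0.6, 0.6, 0.7]
gripper_width: 76.9
gripper_force: 0.0
```

Request:
carry_out(
  travel=[
    [-0.5,1,0],
    [-0.5,1,0],
    [-0.5,1,0],
    [-0.3,1,0],
    [0,0,0],
  ],
  rotation=[
    [0,0,0],
    [0,0,0],
    [0,0,0],
    [0,0,0],
    [0,0,0],
  ],
  gripper=[0.9,0.9,0.9,0.9,0.9],
)

```text
t: 22.4
eef_pos: [449.0, -232.2, 149.5]
eef_rot: [1.0, -0.004, -0.0, 0.002]
ft_force: [0.1, 0.1, -0.4]
gripper_width: 77.0
gripper_force: 0.0
```

Request:
carry_out(
  travel=[
    [0,0,0],
    [0,0,0],
    [0,0,0],
    [0,0,0],
    [0,0,0],
  ],
  rotation=[
    [0,0,0],
    [0,0,0],
    [0,0,0],
    [0,0,0],
    [0,0,0],
  ],
  gripper=[0.9,0.9,0.9,0.9,0.9],
)

```text
t: 22.82
eef_pos: [452.6, -223.4, 148.7]
eef_rot: [1.0, 0.003, 0.0, -0.0]
ft_force: [0.4, 0.0, 0.2]
gripper_width: 76.8
gripper_force: 0.0
```

```bash
python3 - <<'E'
from h import *
w=snap("wrist","w10.png"); s=ctrl.sense();print(s["eef_pos"],s["gripper_width"]); u=proj(w,np.array([463,-228,16])); print(u)
hsv=cv2.cvtColor(w["color"],cv2.COLOR_RGB2HSV)[...,2]; print(hsv[int(u[1])-60:int(u[1])+60:8,int(u[0])-60:int(u[0])+60:8])
blob(w,u,16,"dark",r=60)
t=snap("top"); blob(t,(222,191),12,r=25) 
p=blob(t,(337,189),12,r=20)
E
```

```text
[ 452.4455903  -223.6138074   148.67830472] 76.54200017027088
[287.69028995 191.49706195]
[[144 146 146 146 146 147 148 148 148 148 148 149 149 150 149]
 [146 146 145 147 147 147 148 148 148 149 149 149 149 149 149]
 [148 148 148 148 148 148 148 148 148 148 148 148 149 149 148]
 [152 143 152 152 152 152 152 152 152 152 151 147 147 148 148]
 [ 84  84  84  85  85  90  17  19  19  38 140 138 138 138 139]
 [ 87  87  83  80  80  19  42  43  43  44  32 146 145 147 146]
 [ 81  80  81  81  18  17  19  38  39  40  43  69 146 146 146]
 [ 86  86  87  86  18  14  51  87  88  47  39  41  98  95 156]
 [ 86  86  86  87  16  18  37  88  89  15  29  17  89  89 157]
 [ 85  85  85  85  18  16  12  13  12  13  16  15  87  93 152]
 [ 85  85  85  86  43  17  14  18  17  17  17  51  86  92 153]
 [ 81  81  82  81  81  29  16  14  16  17  59 146 146 146 146]
 [ 88  87  81  81  80  81 134 110 111 142 143 142 143 143 143]
 [ 87  87  88  87  87 151 150 149 149 149 150 150 150 144 144]
 [ 59  59  59  75 105 105 105 104 104 103 102 104 102 102 102]]
ctr [286.6 192.7] ell [286.6 192.7] [63.6 66.6] X [ 462.  -227.1   16. ] Xe [ 462.  -227.1   16. ]
ctr [221.  189.6] ell [221.  189.6] [31.4 32.1] X [612.6 166.3  12. ] Xe [612.6 166.4  12. ]
ctr [336.5 188.9] ell [336.5 189. ] [28.7 29.3] X [ 618.5 -146.7   12. ] Xe [ 618.2 -146.6   12. ]
```

View pics/w10.png

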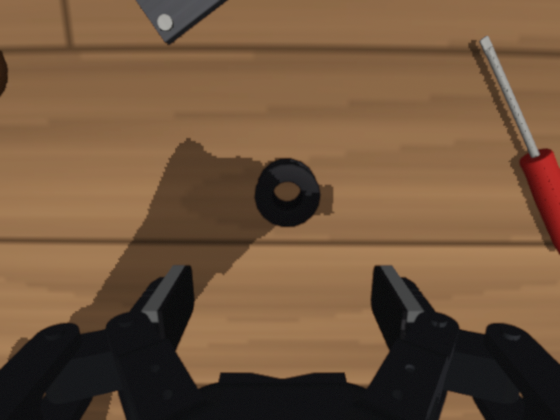

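The roller is centred at (287,192), the screwdriver is well to the right, and the short-shaft plate is at the top left. Fourteen pictures are now used, so the rest goes by numbers.

Request:
carry_out(
  travel=[
    [0.32,0.12,1],
    [0,0,1],
    [0,0,1],
    [0,0,0.8],
    [0,0,0.5],
  ],
  rotation=[
    [0,0,0],
    [0,0,0],
    [0,0,0],
    [0,0,0],
    [0,0,0],
  ],
  gripper=[0.78,0.78,0.78,0.78,0.78],
)

```text
t: 23.33
eef_pos: [460.9, -227.4, 17.3]
eef_rot: [1.0, 0.002, -0.001, -0.001]
ft_force: [0.8, 0.2, -0.2]
gripper_width: 66.7
gripper_force: 0.0
```

Request:
carry_out(
  travel=[
    [0,0,0],
    [0,0,0],
    [0,0,0],
    [0,0,0],
    [0,0,0],
  ],
  rotation=[
    [0,0,0],
    [0,0,0],
    [0,0,0],
    [0,0,0],
    [0,0,0],
  ],
  gripper=[0.78,0.78,0.78,0.78,0.78],
)

```text
t: 23.75
eef_pos: [462.4, -228.6, 20.9]
eef_rot: [1.0, 0.002, 0.001, 0.0]
ft_force: [0.4, 0.0, 0.3]
gripper_width: 66.6
gripper_force: 0.0
```

```bash
python3 - <<'E'
from h import *
w=snap("wrist","w11.png"); s=ctrl.sense();print(s["eef_pos"],s["gripper_width"]); u=proj(w,np.array([462,-227.1,16])); print(u)
blob(w,u,16,"dark",r=58); go([462,-227.1,18])
# bore: saturated wood inside
hsv=cv2.cvtColor(w["color"],cv2.COLOR_RGB2HSV); m=((hsv[...,1]>90)&(hsv[...,2]>60)).astype(np.uint8)
r=np.zeros_like(m); cv2.circle(r,(int(u[0]),int(u[1])),24,1,-1); M=cv2.moments(m*r,True); b=(M["m10"]/M["m00"],M["m01"]/M["m00"]); print(b,M["m00"],onplane(w,b,16))
E
```

```text
[ 462.31365837 -228.59639023   20.83056084] 66.65405182552162
[277.89171611 282.7214274 ]
ctr [277.3 282.2] ell [277.4 282.3] [113.1 115.5] X [ 462.3 -226.8   16. ] Xe [ 462.2 -226.9   16. ]
units [-0.01 -0.05  0.09] yaw 0.004 tilt [ 0.002  -0.0009]
(278.3757396449704, 280.05029585798815) 338.0 [ 463.3191274  -227.31418194   16.        ]
```

Request:
carry_out(
  travel=[
    [0,-0.05,0.06],
    [0,0,0],
    [0,0,0],
    [0,0,0],
    [0,0,0],
  ],
  rotation=[
    [0,0,0],
    [0,0,0],
    [0,0,0],
    [0,0,0],
    [0,0,0],
  ],
  gripper=[0.78,0.78,0,0,0],
)

```text
t: 24.22
eef_pos: [461.6, -226.8, 18.4]
eef_rot: [1.0, 0.002, 0.0, -0.0]
ft_force: [-0.9, 0.6, 5.3]
gripper_width: 46.8
gripper_force: 60.5
```

Request:
carry_out(
  travel=[
    [0,0,0],
    [0,0,0],
    [0,0,0],
    [0,0,0],
    [0,0,0],
  ],
  rotation=[
    [0,0,0],
    [0,0,0],
    [0,0,0],
    [0,0,0],
    [0,0,0],
  ],
  gripper=[0,0,0,0,0],
)

```text
t: 24.63
eef_pos: [461.7, -226.8, 18.4]
eef_rot: [1.0, 0.002, 0.0, -0.0]
ft_force: [-0.3, 0.3, 5.6]
gripper_width: 47.0
gripper_force: 60.5
```

Request:
carry_out(
  travel=[
    [0,0,-0.4],
    [0,0,-1],
    [0,0,-1],
    [0,0,-1],
    [0.3,-0.5,-1],
  ],
  rotation=[
    [0,0,0],
    [0,0,0],
    [0,0,0],
    [0,0,0],
    [0,0,0],
  ],
  gripper=[0,0,0,0,0],
)

```text
t: 25.05
eef_pos: [467.8, -214.7, 151.7]
eef_rot: [1.0, -0.001, -0.001, 0.001]
ft_force: [1.0, -0.3, -1.0]
gripper_width: 47.1
gripper_force: 61.8
```

Request:
carry_out(
  travel=[
    [0.7,-0.8,0],
    [0.7,-0.8,0],
    [0.5,-0.5,0],
    [0,0,0],
    [0,0,0],
  ],
  rotation=[
    [0,0,0],
    [0,0,0],
    [0,0,0],
    [0,0,0],
    [0,0,0],
  ],
  gripper=[0,0,0,0,0],
)

```text
t: 25.47
eef_pos: [528.0, -147.0, 150.4]
eef_rot: [1.0, 0.004, 0.0, -0.0]
ft_force: [-0.1, -0.1, -0.3]
gripper_width: 47.0
gripper_force: 61.8
```

Request:
carry_out(
  travel=[
    [0,0,0],
    [0,0,0],
    [0,0,0],
    [0,0,0],
    [0,0,0],
  ],
  rotation=[
    [0,0,0],
    [0,0,0],
    [0,0,0],
    [0,0,0],
    [0,0,0],
  ],
  gripper=[0,0,0,0,0],
)

```text
t: 25.88
eef_pos: [526.7, -149.3, 149.8]
eef_rot: [1.0, 0.001, -0.0, 0.0]
ft_force: [-0.0, 0.2, -0.7]
gripper_width: 47.2
gripper_force: 61.8
```

```bash
python3 - <<'E'
from h import *
w=snap("wrist","w12.png"); s=ctrl.sense();p=s["eef_pos"];print(p,s["gripper_width"]); u=proj(w,np.array([618,-147,54])); print(u)
shaft(w,u,54)
V=cv2.cvtColor(w["color"],cv2.COLOR_RGB2HSV)[...,2]
print(V[int(u[1])-14:int(u[1])+15:2,int(u[0])-14:int(u[0])+15:2])
held(w,proj(w,p-[0,0,2.4]),2.4,62,"dark")
# top-flange bore: wood/plate seen through
v=proj(w,p+[0,0,13.6]); print("top ring pred",v)
print(V[int(v[1])-44:int(v[1])+30:4,int(v[0])-60:int(v[0])+61:6])
E
```

```text
[ 526.84245961 -149.1718346   149.86362307] 46.9481809084446
[278.13270086  78.72959758]
plate [280.5  77.2] [100.3  98.6] [ 621.1 -148.3   12. ] [72.5, 69.6, 69.9, 73.7] tip [280.2  75.6] 237.0 [ 619.8 -148.3   54. ]
[[112 112 114 114 113 110 108 108 109 109 112 115 117 118 117]
 [113 114 115 113 104 105 110 118 121 121 120 113 115 117 115]
 [114 114 114 107 102 113 123 132 136 135 132 122 113 113 115]
 [114 112 106  97 108 119 140 175 183 165 144 133 121 111 117]
 [114  99  76  97 113 130 184 209 210 205 171 139 125 112 116]
 [ 90  76  75  97 112 143 203 211 211 211 193 142 126 113 110]
 [ 73  63  78  98 111 139 202 211 211 211 186 135 124 112 108]
 [ 73  63  74  93 105 120 180 209 210 204 162 129 120 108 110]
 [ 73  62  68  86  99 106 112 159 169 145 131 122 114 105 113]
 [ 73  61  64  81  92  99 105 112 116 118 119 114 105 100 112]
 [ 92  62  62  70  82  90  97 103 106 108 108 105  97 101 113]
 [ 96  62  62  65  73  81  87  92  96  97  98  94  93 110 115]
 [100  73  62  63  64  73  77  82  86  86  84  87 106 115 116]
 [115 102  79  77  78  80  83  82  81  83  93 106 115 116 116]

[... 1220 characters left out ...]
3  24  23  22  19  17  18  17  17  18  17  18  18  19  23  23
   23  24  22]
 [ 19  23  24  23  23  23  18  19  16  17  18  17  17  16  19  21  23  22
   24  23  23]
 [ 19  23  23  24  25  23  20  21  18  20  17  18  16  17  17  23  22  22
   25  24  23]
 [ 18  23  22  24  24  23  22  19  22  19  19  18  20  21  18  22  22  22
   23  23  22]
 [ 19  22  25  22  22  23  25  23  20  18  23  22  17  19  24  23  23  22
   22  23  43]
 [ 19 179  23  24  22  22  23  24  24  20  18  19  23  25  23  23  22  22
   23  29 153]
 [ 20 194  44  23  23  25  23  22  22  25  25  25  24  22  23  24  25  23
   24 160 185]
 [ 31 196 191  23  22  23  24  23  23  22  22  23  23  21  22  24  23  22
   23 195 195]]
```

```bash
python3 - <<'E'
from h import *
w=snap("wrist"); s=ctrl.sense();p=s["eef_pos"]; print(p)
V=cv2.cvtColor(w["color"],cv2.COLOR_RGB2HSV)[...,2]
print("col281",[(r,int(V[r,278:285].mean())) for r in range(268,296)])
print("row282",[(c,int(V[282,c])) for c in range(258,306,2)])
for dx in(0,1,2): print(dx,"upper",proj(w,p+[dx+11,0,13.6]).round(1),"lower",proj(w,p+[dx-11,0,-18.4]).round(1))
go([620.2,-148.2,90])
E
```

```text
[ 526.99175285 -149.00368725  149.86092461]
col281 [(268, 23), (269, 22), (270, 22), (271, 23), (272, 22), (273, 23), (274, 55), (275, 112), (276, 156), (277, 174), (278, 176), (279, 177), (280, 177), (281, 178), (282, 179), (283, 179), (284, 179), (285, 180), (286, 176), (287, 153), (288, 106), (289, 49), (290, 20), (291, 20), (292, 23), (293, 20), (294, 17), (295, 17)]
row282 [(258, 25), (260, 22), (262, 20), (264, 55), (266, 139), (268, 179), (270, 182), (272, 179), (274, 179), (276, 179), (278, 179), (280, 179), (282, 179), (284, 180), (286, 179), (288, 180), (290, 180), (292, 180), (294, 179), (296, 174), (298, 129), (300, 39), (302, 22), (304, 22)]
0 upper [280.9 279.3] lower [281.  288.4]
1 upper [280.9 276.9] lower [281.1 286.6]
2 upper [280.9 274.5] lower [281.1 284.7]
units [ 3.11 -0.02  1.99] yaw 0.003 tilt [-0.0002 -0.0001]
```

Request:
carry_out(
  travel=[
    [0.7,-0.03,0],
    [1,0,0.3],
    [1,0,0.6],
    [0.38,0,0.6],
    [0,0,0.5],
  ],
  rotation=[
    [0,0,0],
    [0,0,0],
    [0,0,0],
    [0,0,0],
    [0,0,0],
  ],
  gripper=[0,0,0,0,0],
)

```text
t: 26.4
eef_pos: [624.3, -146.7, 89.2]
eef_rot: [1.0, 0.003, 0.003, 0.0]
ft_force: [0.1, 0.2, -1.9]
gripper_width: 47.0
gripper_force: 61.8
```

Request:
carry_out(
  travel=[
    [0,0,0],
    [0,0,0],
    [0,0,0],
    [0,0,0],
    [0,0,0],
  ],
  rotation=[
    [0,0,0],
    [0,0,0],
    [0,0,0],
    [0,0,0],
    [0,0,0],
  ],
  gripper=[0,0,0,0,0],
)

```text
t: 26.82
eef_pos: [619.9, -147.7, 91.1]
eef_rot: [1.0, 0.002, 0.001, 0.0]
ft_force: [-0.1, -0.7, -0.0]
gripper_width: 47.2
gripper_force: 61.8
```

```bash
python3 - <<'E'
from h import *
print(ctrl.sense()["eef_pos"]); go([619.3,-148.1,32.4])
E
```

```text
[ 619.90131672 -147.65466409   91.13773087]
units [-0.02  0.01  1.96] yaw 0.003 tilt [ 0.0017 -0.0004]
```

Request:
carry_out(
  travel=[
    [-0.02,0.01,0.3],
    [0,0,0.4],
    [0,0,0.4],
    [0,0,0.2],
    [0,0,0],
  ],
  rotation=[
    [0,0,0],
    [0,0,0],
    [0,0,0],
    [0,0,0],
    [0,0,0],
  ],
  gripper=[0,0,0,0,0],
)

```text
t: 27.23
eef_pos: [617.2, -147.1, 48.3]
eef_rot: [1.0, 0.002, -0.002, -0.0]
ft_force: [-0.3, -0.8, -0.3]
gripper_width: 47.3
gripper_force: 61.8
```

Request:
carry_out(
  travel=[
    [0,0,0.4],
    [0,0,0.2],
    [0,0,0.05],
    [0,0,0],
    [0,0,0],
  ],
  rotation=[
    [0,0,0],
    [0,0,0],
    [0,0,0],
    [0,0,0],
    [0,0,0],
  ],
  gripper=[0,0,0,0,0],
)

```text
t: 27.65
eef_pos: [619.1, -147.6, 31.2]
eef_rot: [1.0, 0.002, -0.0, 0.0]
ft_force: [-0.1, 0.1, -1.1]
gripper_width: 46.9
gripper_force: 61.8
```

Request:
carry_out(
  travel=[
    [0,0,0.03],
    [0,0,0],
    [0,0,0],
    [0,0,0],
    [0,0,0],
  ],
  rotation=[
    [0,0,0],
    [0,0,0],
    [0,0,0],
    [0,0,0],
    [0,0,0],
  ],
  gripper=[0,0,0,0,0],
)

```text
t: 28.07
eef_pos: [619.1, -147.6, 30.6]
eef_rot: [1.0, 0.002, 0.0, 0.0]
ft_force: [-0.3, -0.3, -0.4]
gripper_width: 46.9
gripper_force: 61.9
```

Request:
carry_out(
  travel=[
    [0,0,0.03],
    [0,0,0],
    [0,0,0.02],
    [0,0,0],
    [0,0,0],
  ],
  rotation=[
    [0,0,0],
    [0,0,0],
    [0,0,0],
    [0,0,0],
    [0,0,0],
  ],
  gripper=[0,0,0,0,0],
)

```text
t: 28.48
eef_pos: [619.1, -147.6, 30.5]
eef_rot: [1.0, 0.002, 0.0, -0.0]
ft_force: [-2.5, 1.2, 9.3]
gripper_width: 47.0
gripper_force: 62.6
```

Seated. I'll release, lift and back off for the check.

Request:
carry_out(
  travel=[
    [0,0,0],
    [0,0,0],
    [0,0,0],
    [0,0,-0.3],
    [0,0,-1],
  ],
  rotation=[
    [0,0,0],
    [0,0,0],
    [0,0,0],
    [0,0,0],
    [0,0,0],
  ],
  gripper=[0.9,0.9,0.9,0.9,0.9],
)

```text
t: 28.9
eef_pos: [615.8, -146.7, 64.7]
eef_rot: [1.0, 0.002, -0.004, -0.001]
ft_force: [0.2, -0.3, 0.2]
gripper_width: 77.2
gripper_force: 0.0
```

Request:
carry_out(
  travel=[
    [0,0,-1],
    [0,0,-1],
    [-0.5,0,-1],
    [-1,0,0],
    [-1,0,0],
  ],
  rotation=[
    [0,0,0],
    [0,0,0],
    [0,0,0],
    [0,0,0],
    [0,0,0],
  ],
  gripper=[0.9,0.9,0.9,0.9,0.9],
)

```text
t: 29.32
eef_pos: [546.1, -148.2, 160.8]
eef_rot: [1.0, 0.002, 0.003, 0.001]
ft_force: [-0.6, 0.2, -0.9]
gripper_width: 76.6
gripper_force: 0.0
```

Request:
carry_out(
  travel=[
    [-0.5,-1,0],
    [0,-1,0],
    [0,-1,0],
    [0,-1,0],
    [0,-0.5,0],
  ],
  rotation=[
    [0,0,0],
    [0,0,0],
    [0,0,0],
    [0,0,0],
    [0,0,0],
  ],
  gripper=[0.9,0.9,0.9,0.9,0.9],
)

```text
t: 29.73
eef_pos: [528.4, -8.6, 158.5]
eef_rot: [1.0, 0.004, 0.0, -0.001]
ft_force: [-0.1, 0.3, -0.1]
gripper_width: 76.7
gripper_force: 0.0
```

Request:
carry_out(
  travel=[
    [0,0,0],
    [0,0,0],
    [0,0,0],
    [0,0,0],
    [0,0,0],
  ],
  rotation=[
    [0,0,0],
    [0,0,0],
    [0,0,0],
    [0,0,0],
    [0,0,0],
  ],
  gripper=[0.9,0.9,0.9,0.9,0.9],
)

```text
t: 30.15
eef_pos: [528.5, -14.8, 158.1]
eef_rot: [1.0, 0.0, 0.0, 0.0]
ft_force: [-0.7, 0.1, 0.4]
gripper_width: 76.6
gripper_force: 0.0
```

```bash
python3 - <<'E'
from h import *
s=ctrl.sense(); print(s["eef_pos"],s["ft_force"])
w=snap("wrist","wf.png"); t=snap("top"); d=snap("side")
for c in (w,t,d): print(proj(c,np.array([612,163.3,69])).round(),proj(c,np.array([620.2,-148.2,28])).round())
# roller: dark silhouette, side & top & wrist views; washer: bright silhouette
for c,r in((w,60),(t,13),(d,16)):
    for X,k,rr in((np.array([620.2,-148.2,28]),"dark",r),(np.array([612,163.3,69]),"grey",r)):
        try: blob(c,proj(c,X),X[2],k,rr)
        except Exception as e: print("none",e)
E
```

```text
[528.50064148 -14.79501559 158.06329764] [-0.66317413  0.11889964  0.42630703]
[-4. 94.] [466.  83.]
[219. 187.] [338. 187.]
[241. 248.] [289. 187.]
ctr [467.4  81.4] ell [467.4  81.6] [71.4 91.2] X [ 621.6 -149.3   28. ] Xe [ 621.5 -149.4   28. ]
ctr [24.2 93.5] ell [24.3 93.1] [ 59.5 123.1] X [612.1 145.1  69. ] Xe [612.3 145.   69. ]
none max() iterable argument is empty
ctr [219. 187.] ell [219. 187.] [25.1 25.1] X [612.  164.5  69. ] Xe [612.  164.5  69. ]
ctr [289.1 187.2] ell [289.1 187.8] [16.9 18.7] X [ 618.6 -145.3   28. ] Xe [ 617.7 -142.9   28. ]
ctr [241.6 250.2] ell [241.6 250.2] [26.  30.2] X [609.4 168.3  69. ] Xe [609.3 168.4  69. ]
```

The roller is confirmed on its shaft. One numeric check of the washer from closer up.

Request:
carry_out(
  travel=[
    [0,-1,0],
    [0,-1,0],
    [0,-1,0],
    [0,-1,0],
    [0,-1,0],
  ],
  rotation=[
    [0,0,0],
    [0,0,0],
    [0,0,0],
    [0,0,0],
    [0,0,0],
  ],
  gripper=[0.9,0.9,0.9,0.9,0.9],
)

```text
t: 30.72
eef_pos: [528.0, 137.9, 158.0]
eef_rot: [1.0, 0.001, -0.0, 0.0]
ft_force: [0.7, 1.2, -0.0]
gripper_width: 76.9
gripper_force: 0.0
```

Request:
carry_out(
  travel=[
    [0,0,0],
    [0,0,0],
    [0,0,0],
    [0,0,0],
    [0,0,0],
  ],
  rotation=[
    [0,0,0],
    [0,0,0],
    [0,0,0],
    [0,0,0],
    [0,0,0],
  ],
  gripper=[0.9,0.9,0.9,0.9,0.9],
)

```text
t: 31.13
eef_pos: [528.0, 135.1, 158.0]
eef_rot: [1.0, 0.0, -0.0, 0.0]
ft_force: [0.3, -0.1, 0.0]
gripper_width: 76.9
gripper_force: 0.0
```

```bash
python3 - <<'E'
from h import *
w=snap("wrist","wg.png"); u=proj(w,np.array([612,163.3,74])); print(u, proj(w,np.array([612,163.3,78])))
g=cv2.cvtColor(w["color"],cv2.COLOR_RGB2GRAY); a,b=int(u[0]),int(u[1])
print("row",[(c,int(g[b-2:b+3,c].mean())) for c in range(a-80,a+81,4)])
print("col",[(r,int(g[r,a-2:a+3].mean())) for r in range(max(0,b-80),b+81,4)])
print("pred washer r px",proj(w,np.array([612,163.3+29,74]))-u,proj(w,np.array([612-29,163.3,74]))-u)
E
```

```text
[234.22027614  90.32639847] [233.31180305  90.00238058]
row [(154, 121), (158, 121), (162, 121), (166, 120), (170, 120), (174, 120), (178, 122), (182, 133), (186, 134), (190, 161), (194, 163), (198, 168), (202, 169), (206, 169), (210, 171), (214, 171), (218, 73), (222, 63), (226, 81), (230, 164), (234, 171), (238, 156), (242, 102), (246, 83), (250, 71), (254, 102), (258, 175), (262, 176), (266, 175), (270, 178), (274, 179), (278, 177), (282, 164), (286, 138), (290, 138), (294, 137), (298, 138), (302, 118), (306, 119), (310, 119), (314, 118)]
col [(10, 116), (14, 112), (18, 110), (22, 107), (26, 122), (30, 136), (34, 136), (38, 156), (42, 173), (46, 172), (50, 172), (54, 174), (58, 175), (62, 175), (66, 173), (70, 93), (74, 72), (78, 71), (82, 99), (86, 156), (90, 171), (94, 169), (98, 88), (102, 68), (106, 109), (110, 165), (114, 173), (118, 171), (122, 169), (126, 168), (130, 168), (134, 168), (138, 122), (142, 133), (146, 133), (150, 130), (154, 74), (158, 58), (162, 57), (166, 57), (170, 57)]
pred washer r px [-48.53581434   0.2061943 ] [ 1.71731108 49.34089379]
```

```bash
python3 -c "
from cell import ctrl
print(ctrl.finish_job())"
```

```text
the job is handed in; nothing more can be done
None
```

The belt drive is assembled and handed in at about 31 s: spacer, pulley (hub up) and washer on the tall shaft, roller on the short shaft, each lowered until it touched; my camera and force checks agreed with correct seating, but no verdict came back.

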